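Finish both ends of an acrylic sample and show it to the microscope

TASK

Finish the two short ends of the red acrylic block on the sprung finishing bar: with light pressure draw its bare end flat along the bar from the grey coarse pad right across to the white fine pad, then turn the block round and do the end under the lilac film the same way. Then lift the block and hold it level and still in the air in front of the microscope, the film-side end square to the lens and at its focus, 40 mm in front of the lens; the program finishes while the gripper is still holding it there. Do not touch the microscope, and leave everything else on the bench where it is.

Things in the scene. Friction and masses are not known exactly. Their poses are not given: they have to be found in the camera images.
- block: the workpiece: red acrylic block, 80 (x) x 50 (y) x 20 (z) mm, about 95 g, lying flat on the 6 mm cork mat. Origin: centre of its underside. +x points to its bare end (top plain red), -x to the end whose half of the top is covered with lilac film
- block_bare (a point): centre of the red block's bare end face (50 x 20 mm): 40 mm along the block's +x from its centre, 10 mm above its underside
- block_film (a point): centre of the red block's film-side end face: 40 mm along the block's -x, 10 mm above its underside
- strip: moving blue carriage of the finishing bar: 200 mm long (y), 32 mm high, 17 to 49 mm above the bench. Origin: centre of the pads' front face, 33 mm up. x points level into the pads (the way to press), y along the bar: dark grey coarse pad from y = -100 to 0 mm, white fine pad from 0 to +100. It gives way along +x on springs, about 0.8 N per mm, at most 12 mm, and springs back
- bar_base: fixed blue frame of the finishing bar, axes as strip. Origin: on the bench below the pads' front face. Foot plate 8 mm thick, 230 mm long, reaching 10 mm out in front of the pads (-x) and 75 mm back; upright 58 mm high behind the carriage
- mat: fixed cork mat, 260 x 125 x 6 mm, on which the red and the amber block lie. Origin: centre of its underside
- scope: fixed digital microscope: white level barrel 33 mm thick, its axis 150 mm above the bench, on a grey foot, with an upright steel rod beside the barrel (top 254 mm). Origin: on the bench below the barrel. The lens (black nose) looks along the microscope's -x; its front is 110 mm along -x from the origin, the foremost part
- focus (a point): the microscope's focus: on the lens axis, 40 mm in front of the lens, 150 mm above the bench, axes as scope (+x points to the lens)
- amber: bystander: amber acrylic block, same size and film as the red one, on the same cork mat, its centre about 120 mm from the red block's. Origin: centre of its underside
- bottle_green: bystander: small white bottle with a green label, 42 mm diameter, 100 mm high. Origin: centre of its underside
- bottle_pink: bystander: the same bottle with a pink label. Origin: centre of its underside
- jar: bystander: amber glass jar with a black cap, 48 mm diameter, about 45 mm high. Origin: centre of its underside
- tape: bystander: roll of purple tape lying flat, 100 mm outside, 76 mm inside, 25 mm high. Origin: centre of its underside
- sander: bystander: black sanding block on a cork sole, 100 x 50 x 28 mm. Origin: centre of its underside
Not all that is in view belongs to the job. Leave any green, turquoise or yellow look-alike of the block alone.

How it is judged:
On the way, in this order (a step that is already met when the one before it is completed fails the run):
1. the bare end is pressed flat on the grey (coarse) pad, over 40 mm from the seam (contact force between block and strip above 0.5 N and x of block_bare in the frame of strip above -0.012 m and angle between the x axis of block and the x axis of strip, either way round below 0.2 rad and y of block_bare in the frame of strip below -0.04 m), for 0.1 s.
2. the bare end, still pressed, crosses the seam between the pads (contact force between block and strip above 0.5 N and x of block_bare in the frame of strip above -0.012 m and angle between the x axis of block and the x axis of strip, either way round below 0.2 rad and y of block_bare in the frame of strip between -0.02 and 0.02 m), for 0.02 s.
3. the bare end, still pressed, reaches the white (fine) pad, over 40 mm from the seam (contact force between block and strip above 0.5 N and x of block_bare in the frame of strip above -0.012 m and angle between the x axis of block and the x axis of strip, either way round below 0.2 rad and y of block_bare in the frame of strip above 0.04 m), for 0.05 s.
4. the film-side end is pressed flat on the grey (coarse) pad, over 40 mm from the seam (contact force between block and strip above 0.5 N and x of block_film in the frame of strip above -0.012 m and angle between the x axis of block and the x axis of strip, either way round below 0.2 rad and y of block_film in the frame of strip below -0.04 m), for 0.1 s.
5. the film-side end, still pressed, crosses the seam between the pads (contact force between block and strip above 0.5 N and x of block_film in the frame of strip above -0.012 m and angle between the x axis of block and the x axis of strip, either way round below 0.2 rad and y of block_film in the frame of strip between -0.02 and 0.02 m), for 0.02 s.
6. the film-side end, still pressed, reaches the white (fine) pad, over 40 mm from the seam (contact force between block and strip above 0.5 N and x of block_film in the frame of strip above -0.012 m and angle between the x axis of block and the x axis of strip, either way round below 0.2 rad and y of block_film in the frame of strip above 0.04 m), for 0.05 s.
At the end, for the whole second after the job is handed in: the gripper holds the red block in the air: film-side end face within 15 mm of the focus, its length within 10 degrees of the lens axis, level within 7 degrees, underside over 120 mm above the bench, still (under 20 mm/s, 0.15 rad/s), touching neither microscope nor bar (distance between block_film and focus below 0.015 m and angle between the x axis of block and the x axis of scope, either way round below 0.17 rad and angle between block's own z axis and vertical below 0.12 rad and height (world z) of block above 0.12 m and linear speed of block below 0.02 m/s and angular speed of block below 0.15 rad/s and contact force between the fingers and block above 1 N and contact force between block and scope below 0.1 N and contact force between block and strip below 0.1 N); the arm keeps its last pose, push and grip.
It fails at once if a bystander (amber block, bottle, jar, tape roll, sanding block) is pushed more than 25 mm from its place (distance of any of amber, bottle_green, bottle_pink, jar, tape, sander from where it was at the start of the episode above 0.025 m).
It fails at once if the microscope is touched with more than 1 N (contact force between anything else and scope above 1 N).
It fails at once if the block is pressed on the bar with more than 25 N (contact force between block and strip above 25 N).
It also fails if it takes over 69 s, if anything falls off the work surface, if the arm or the gripper's body presses on something with over 40 N, if the wrist force passes 120 N, or if a joint passes its speed limit or range.

ROBOT

A 7-joint arm with a two-finger parallel gripper is mounted at the origin on the work surface. World frame = base frame: x ahead of the robot, y to its left, z up, the work surface at z = 0. Lengths are in m, angles in rad, forces in N, time in s.
With the tool pointing down it reaches from about 0.35 to 0.9 m from the base axis. Payload 7.2 kg.
Tool frame: the origin (TCP) lies at the very end of the fingers, on their centre line; the grasp point (between the pads) lies 19 mm behind it; z points along the fingers, y is the line along which they close (so a half turn about z gives the same grasp; the last joint's range is limited). The gripper opens to 88 mm and grips with 3 to 60 N. Pads are 20 mm wide; open, the fingers measure 115 mm over their backs; the gripper's body (75 mm by 178 mm) begins 61 mm behind the grasp point.
Start: joints at [-1.24, 0.411, -0.013, 1.596, 0.006, 1.134, -0.082], TCP at [0.243, 0.576, 0.223] pointing down, gripper open.
Joint ranges: [-2.95, 2.95], [-0.29, 1.99], [-1.47, 1.44], [0.14, 2.54], [-1.03, 4.17], [0.13, 1.85], [-2.86, 2.86]. Speed limits (rad/s): [2.39, 2.39, 3.01, 3.01, 3.14, 3.14, 3.14].

INTERFACE

Orientations are given as a rotation vector (axis times angle).
In Python, from station import robot gives the robot as it stands.
- The arm moves only by the tool step_arm, never from a script. Its arguments are lists of equal length, an entry for each row: "xyz": the shift along the tool's x, y, z in m, a list of three; "turn": the turn, a rotation vector about the tool's x, y, z in degrees, a list of three; "grip": the opening, from -1 (shut) to 1 (fully open). A call has 1 to 20 rows; each row shifts and turns the commanded pose from where the row before left it, along the tool's axes as they then stand; what a row does not reach is not made up. A row lasts 1/12 s, in which the tool goes at most 41.7 mm and 7.16 degrees, less where a joint would pass 70% of its speed; a pose out of reach is approached as far as the arm can. A call is refused whole if a number of a shift passes 0.0417 or a number of a turn 7.16, either way. A call with a gripper value outside its range is refused whole. The fingers move at their own pace and stop on an object; "newtons" is the grip in N (left out, the last holds). Time passes only in rows, so rows that do not move let the fingers close. It gives the time, the measured TCP pose, the force, the opening and the grip force at its end, in the units of the state.
- robot.get_state(): the state, without advancing time (a new reading comes with each control period).
- robot.get_image(name): name is "scene" or "top" or "wrist"; returns a dict with "image" (384x512x3 uint8, red, green, blue), "K" (3x3 intrinsics, pixels), "R" (3x3) and "t" (3): a world point X has camera coordinates R X + t; the wrist camera has in their place "hand_eye" (4x4, takes a point from camera to tool coordinates, whose origin is the TCP and whose axes are the flange's). Camera axes: x right, y down, z forward; pixel columns grow to the right and rows downward; lengths in m; the calibration is good to about 2 mm. A picture is of the moment at which its call begins: read the wrist's pose just before it. There is no depth.
- robot.hand_in(): hands the job in; it is judged then, once.
The state is a dict: "t": time; "q": joint angles; "joint_velocities": joint speeds; "effort": joint torques, N m; "position": TCP position; "eef_rot": TCP orientation; "ft_force": force on the tool from outside, world axes, zero at the start; "moment": the same for the moment, N m; "finger_gap": finger opening in m; "gripper_force": force on a finger pad.
Only numpy, scipy, OpenCV 4.12 (cv2) and the standard library are available. Lean on these libraries where they do the work, as an engineer would, in place of code of your own. Each camera call takes 0.05 s, during which the arm holds its last target. There are 200 camera calls.

## Working session

There is one attempt and no reset: what is moved stays moved. The work goes in short steps, Python scripts to look and compute and a tool call to move; the robot and the scene stay as the last step left them, time stands still between calls to the robot, and variables do not carry over. Pictures are saved under pics/ and viewed, at most 10 in all, crops included, and the job is handed in when it is done.

Besides the shell and the picture viewer there is one more tool, called after "Request:" in YAML: its name, and indented under it one key for each argument. step_arm: Moves the arm, as the interface text tells. Its arguments: {"type":"object","properties":{"xyz":{"type":"array","items":{"type":"array","items":{"type":"number"}}},"turn":{"type":"array","items":{"type":"array","items":{"type":"number"}}},"grip":{"type":"array","items":{"type":"number"}},"newtons":{"type":"number"}},"required":["xyz","turn","grip"]}

```bash
mkdir -p pics
cat > h.py <<'E'
import numpy as np, cv2, pickle
from station import robot
from scipy.spatial.transform import Rotation as Rn
def snap(n,f):
    s=robot.get_state(); d=robot.get_image(n); d['state']=s
    cv2.imwrite(f'pics/{f}.png',cv2.cvtColor(d['image'],cv2.COLOR_RGB2BGR)); pickle.dump(d,open(f'{f}.pkl','wb')); return d
def cam(d):
    if 'R' in d: return np.array(d['K']),np.array(d['R']),np.array(d['t'])
    s=d['state'];T=np.eye(4);T[:3,:3]=Rn.from_rotvec(s['eef_rot']).as_matrix();T[:3,3]=s['position']
    M=np.linalg.inv(T@np.array(d['hand_eye']));return np.array(d['K']),M[:3,:3],M[:3,3]
def load(f): return pickle.load(open(f+'.pkl','rb'))
def ray(d,p,z):
    K,R,t=cam(d);c=-R.T@t;v=R.T@np.linalg.inv(K)@np.array([p[0],p[1],1.]);return c+v*(z-c[2])/v[2]
def proj(d,X):
    K,R,t=cam(d);x=K@(R@np.array(X)+t);return x[:2]/x[2]
def tri(dps):
    A=np.zeros((3,3));b=np.zeros(3)
    for d,p in dps:
        K,R,t=cam(d);c=-R.T@t;v=R.T@np.linalg.inv(K)@np.array([p[0],p[1],1.]);v/=np.linalg.norm(v);P=np.eye(3)-np.outer(v,v);A+=P;b+=P@c
    return np.linalg.solve(A,b)
E
python3 - <<'E'
from h import *
for n in ['scene','top','wrist']: d=snap(n,n+'0')
for n in ['scene0','top0','wrist0']:
    d=load(n);K,R,t=cam(d);print(n,-R.T@t,K[0,0])
s=robot.get_state();print(s);
a=[load(n)['image'] for n in ['top0','scene0']]
cv2.imwrite('pics/t0big.png',cv2.resize(a[0][:,:,::-1],(800,600),interpolation=cv2.INTER_CUBIC))
E
```

```text
scene0 [ 1.40113314 -0.44464034  1.23644802] 465.71670409026416
top0 [ 0.38200579 -0.04927448  1.0805951 ] 360.0096315425013
wrist0 [0.17379965 0.60448534 0.38325378] 312.39359148884665
{'t': 0.15, 'q': array([-1.24021652,  0.41171561, -0.01272077,  1.59682734,  0.00557898,
        1.13430982, -0.08220605]), 'joint_velocities': array([ 2.76830225e-04, -2.82936755e-05, -1.07551611e-03, -3.38036811e-03,
        2.47108794e-04,  3.08781638e-04,  8.41826886e-04]), 'effort': array([ 1.70733976e-03, -5.88329208e+01,  6.42467570e-01, -2.91290724e+01,
       -5.36913110e-02,  1.57929270e-02,  1.78670184e-04]), 'position': array([0.2425543 , 0.57559778, 0.22201256]), 'eef_rot': array([-6.22198111e-01, -3.07917797e+00,  1.90306821e-03]), 'ft_force': array([-0.23428333, -0.61675   , -0.912596  ]), 'moment': array([ 0.03668255, -0.03271763,  0.02517978]), 'gripper_force': 0.0, 'finger_gap': 0.08773000136927943}
```

View pics/t0big.png

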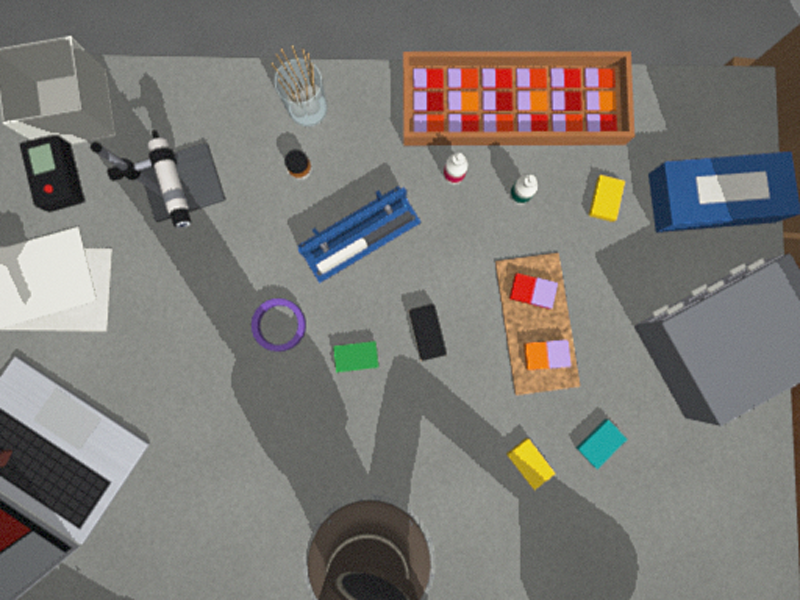

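View pics/scene0.png

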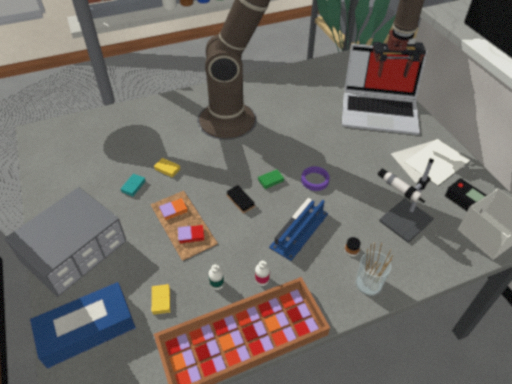

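Candidates in the 800x600 top view:
- Red and lilac block on the cork mat at (533,290). This one fits the description.
- Amber and lilac block at (547,354).
- Red and lilac pieces in the wooden tray, around (405–630, 55–140).
- Yellow blocks at (607,198) and (530,463), turquoise at (602,443), green at (356,356).

The bar is at (360,235), with its white pad on the left and grey on the right. The microscope nose is at (181,217). Next is a close crop to check the choice.

Run:
```python
from h import *
T=load('top0');S=load('scene0')
C=np.zeros((600,800,3),np.uint8)
def put(img,x,y,w,h,s,X,Y):
    c=cv2.resize(img[y:y+h,x:x+w],None,fx=s,fy=s,interpolation=cv2.INTER_CUBIC)[:,:,::-1].copy();
    for k in range(0,w,10): cv2.putText(c,str(x+k),(k*s,8),0,.28,(255,255,0));cv2.line(c,(k*s,8),(k*s,12),(255,255,0))
    for k in range(0,h,10): cv2.putText(c,str(y+k),(0,k*s+4),0,.28,(0,255,255))
    C[Y:Y+c.shape[0],X:X+c.shape[1]]=c
t,s=T['image'],S['image']
put(t,188,116,84,66,5,0,0);put(t,314,160,60,60,5,430,0)
put(s,264,190,70,70,4,0,335);put(s,150,195,70,65,4,285,335);put(t,55,82,55,65,4,570,335)
cv2.imwrite('pics/comp.png',C)
for n,d in(('top',T),('scene',S)):
    h=cv2.cvtColor(d['image'],cv2.COLOR_RGB2HSV)
    m=(((h[...,0]<5)|(h[...,0]>174))&(h[...,1]>190)&(h[...,2]>120)).astype(np.uint8)
    k,l,st,ce=cv2.connectedComponentsWithStats(m)
    for i in range(1,k):
        if st[i,4]>40: print(n,st[i],ce[i],ray(d,ce[i],.026))
for p in[(341,186),(350,227)]: print(ray(T,p,.026))
```

```text
Traceback (most recent call last):
ValueError: could not broadcast input array from shape (280,280,3) into shape (265,280,3)
```

Run:
```python
from h import *
T=load('top0');S=load('scene0')
C=np.zeros((600,800,3),np.uint8)
def put(img,x,y,w,h,s,X,Y):
    c=cv2.resize(img[y:y+h,x:x+w],None,fx=s,fy=s,interpolation=cv2.INTER_CUBIC)[:,:,::-1].copy();
    for k in range(0,w,10): cv2.putText(c,str(x+k),(k*s,8),0,.28,(255,255,0));cv2.line(c,(k*s,8),(k*s,12),(255,255,0))
    for k in range(0,h,10): cv2.putText(c,str(y+k),(0,k*s+4),0,.28,(0,255,255))
    C[Y:Y+c.shape[0],X:X+c.shape[1]]=c
t,s=T['image'],S['image']
put(t,188,116,84,66,5,0,0);put(t,314,160,60,60,5,430,0)
put(s,264,195,70,66,4,0,335);put(s,150,195,70,65,4,285,335);put(t,55,82,55,65,4,570,335)
cv2.imwrite('pics/comp.png',C)
for n,d in(('top',T),('scene',S)):
    h=cv2.cvtColor(d['image'],cv2.COLOR_RGB2HSV)
    m=(((h[...,0]<5)|(h[...,0]>174))&(h[...,1]>190)&(h[...,2]>120)).astype(np.uint8)
    k,l,st,ce=cv2.connectedComponentsWithStats(m)
    for i in range(1,k):
        if st[i,4]>40: print(n,st[i],ce[i],ray(d,ce[i],.026))
for p in[(341,186),(350,227)]: print(ray(T,p,.026))
```

```text
top [273  44  11  13 124] [278.16129032  49.66129032] [ 0.92163895 -0.11316522  0.026     ]
top [317  44  11  12 119] [321.87394958  49.65546218] [ 0.9241076  -0.24688246  0.026     ]
top [361  44  11  12 116] [365.82758621  49.51724138] [ 0.92701721 -0.38160483  0.026     ]
top [274  59  10  12 114] [278.26315789  64.64912281] [ 0.87410391 -0.11390967  0.026     ]
top [318  59  10  12 120] [322.5  64.5] [ 0.8769988  -0.24869976  0.026     ]
top [362  59  10  12 117] [366.41880342  64.41880342] [ 0.87966698 -0.38278967  0.026     ]
top [296  73  10  11 100] [300.51  78.38] [ 0.83207057 -0.18181255  0.026     ]
top [340  73  11  11 106] [344.51886792  77.75471698] [ 0.83639807 -0.31556971  0.026     ]
top [384  73  11  11 106] [389.06603774  78.16981132] [ 0.83749018 -0.45120966  0.026     ]
top [326 175  17  19 223] [334.02242152 184.04035874] [ 0.51090752 -0.28200442  0.026     ]
scene [367  60  50  30 642] [390.8271028   75.58411215] [0.02194257 0.76383575 0.026     ]
scene [190 226  14  15 152] [197.25657895 233.        ] [ 0.52308972 -0.28584398  0.026     ]
scene [259 302  14  1
[... 294 characters left out ...]
08870968 328.37903226] [ 0.93361635 -0.11779367  0.026     ]
scene [243 325  14  16 138] [249.26811594 332.67391304] [ 0.89203    -0.25311558  0.026     ]
scene [166 338  14  16 146] [172.18493151 345.97945205] [ 0.84966379 -0.45564354  0.026     ]
scene [249 340  14  15 135] [255.7037037  347.39259259] [ 0.93612731 -0.25214706  0.026     ]
scene [196 344  13  17 146] [202.04794521 352.07534247] [ 0.89489635 -0.38737644  0.026     ]
scene [201 360  14  16 145] [207.64827586 367.75172414] [ 0.93918083 -0.38635586  0.026     ]
scene [177 372  13  12  72] [183.51388889 377.77777778] [ 0.94017314 -0.45062399  0.026     ]
[ 0.50539756 -0.30261047  0.026     ]
[ 0.38520137 -0.32813844  0.026     ]
```

View pics/comp.png

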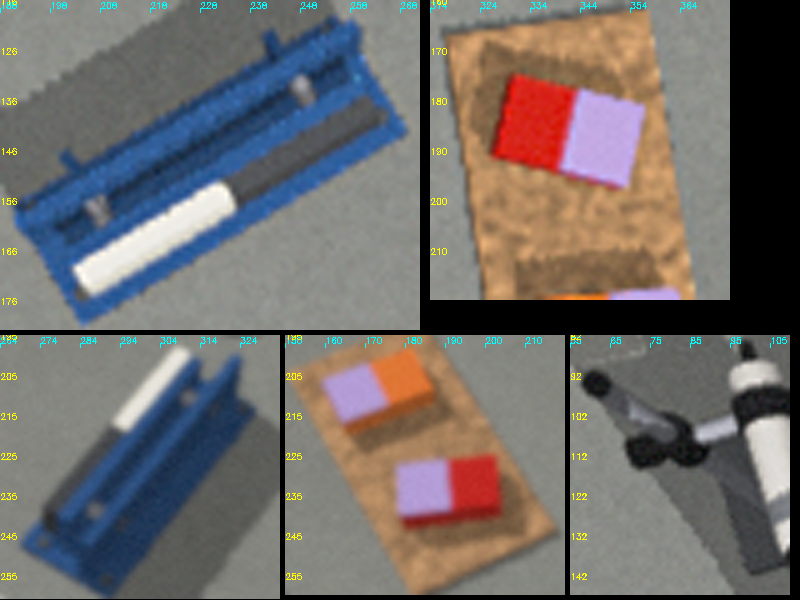

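The composite confirms the choice. The red block on the mat has bare-end corners near top px (331,175) and (326,191), film-end corners near (357,181) and (353,197), and lilac on the right. The bar's foot plate front edge runs (204,180)–(269,142), white pad on the left and grey on the right.

Run:
```python
from h import *
np.set_printoptions(precision=4,suppress=True)
T=load('top0');S=load('scene0')
for n,z,ps in [('block',.026,[(331,174.8),(356.7,181),(353,197),(326.5,191.3)]),('foot',.008,[(204.5,180.5),(269,142.3)]),('pad',.049,[(206,175),(265,138)])]:
    P=np.array([ray(T,p,z) for p in ps]);print(n,P,P.mean(0));
    for i in range(len(P)-1): v=P[i+1]-P[i];print(np.linalg.norm(v),np.degrees(np.arctan2(v[1],v[0])))
print(ray(T,(116,138),.15), ray(T,(101,90),.15))
# two-view check of red block top: red/lilac seam centre & centre
print('tri',tri([(T,(334.0,184.0)),(S,(195.5+0,232))]))
# pad seam, white end
print('seam',tri([(T,(232,157)),(S,(296,217))]))
d=load('wrist0')
print('wrist sees',[ (round(u),round(v),ray(d,(u,v),0.)[:2]) for u,v in[(0,0),(511,0),(256,192),(0,383),(511,383)]])
print(np.array(d['hand_eye']))
```

```text
block [[ 0.5383 -0.2732  0.026 ]
 [ 0.521  -0.3492  0.026 ]
 [ 0.4733 -0.3378  0.026 ]
 [ 0.489  -0.2597  0.026 ]] [ 0.5054 -0.305   0.026 ]
0.07799232146244162 -102.83435334189878
0.04900932144177944 166.50970609776354
0.07966551321205448 78.64420243760208
foot [[ 0.5178  0.103   0.008 ]
 [ 0.6375 -0.0891  0.008 ]] [0.5777 0.0069 0.008 ]
0.22633828039485518 -58.07622124015729
pad [[ 0.5287  0.0933  0.049 ]
 [ 0.6403 -0.0758  0.049 ]] [0.5845 0.0087 0.049 ]
0.2025825503345945 -56.56313537043749
[0.6087 0.318  0.15  ] [0.7378 0.3642 0.15  ]
tri [ 0.5113 -0.2864  0.0162]
seam [0.5871 0.0248 0.0354]
wrist sees [(0, 0, array([-0.0305,  0.3946])), (511, 0, array([0.1851, 0.9067])), (256, 192, array([0.2784, 0.5686])), (0, 383, array([0.4095, 0.0855])), (511, 383, array([0.7132, 0.8137]))]
[[ 0.0009 -0.9622 -0.2722  0.0746]
 [ 1.      0.0012 -0.0007 -0.0002]
 [ 0.001  -0.2722  0.9622 -0.1614]
 [ 0.      0.      0.      1.    ]]
```

Request:
step_arm:
  xyz:
    - [-0.012,-0.014,0]
    - [-0.024,-0.028,0]
    - [-0.024,-0.028,0]
    - [-0.024,-0.028,0]
    - [-0.024,-0.028,0]
    - [-0.024,-0.028,0]
    - [-0.024,-0.028,0]
    - [-0.024,-0.028,0]
    - [-0.024,-0.028,0]
    - [-0.024,-0.028,0]
    - [-0.024,-0.028,0]
    - [-0.024,-0.028,0]
    - [-0.024,-0.028,0]
    - [-0.024,-0.028,0]
    - [-0.024,-0.028,0]
    - [-0.012,-0.014,0]
    - [0,0,0]
    - [0,0,0]
  turn:
    - [0,0,0]
    - [0,0,0]
    - [0,0,0]
    - [0,0,0]
    - [0,0,0]
    - [0,0,0]
    - [0,0,0]
    - [0,0,0]
    - [0,0,0]
    - [0,0,0]
    - [0,0,0]
    - [0,0,0]
    - [0,0,0]
    - [0,0,0]
    - [0,0,0]
    - [0,0,0]
    - [0,0,0]
    - [0,0,0]
  grip: [1,1,1,1,1,1,1,1,1,1,1,1,1,1,1,1,1,1]

```text
t: 1.65
position: [0.4113, 0.0485, 0.2226]
eef_rot: [-0.626, -3.078, -0.0]
ft_force: [-0.3, -0.1, -0.0]
finger_gap: 0.0877
gripper_force: 0.0
```

Run:
```python
from h import *
d=snap('wrist','w1');print(d['state']['position'],d['state']['eef_rot'],d['state']['q'],d['state']['t'])
cv2.imwrite('pics/w1b.png',cv2.resize(d['image'][:,:,::-1],(800,600),interpolation=cv2.INTER_CUBIC))
```

```text
[0.41132776 0.0485121  0.22259869] [-6.26311172e-01 -3.07830264e+00 -2.45886172e-04] [-0.59291066  0.0305989   0.37174738  2.09062384 -0.01329489  1.02263607
  0.95496432] 1.65
```

View pics/w1b.png

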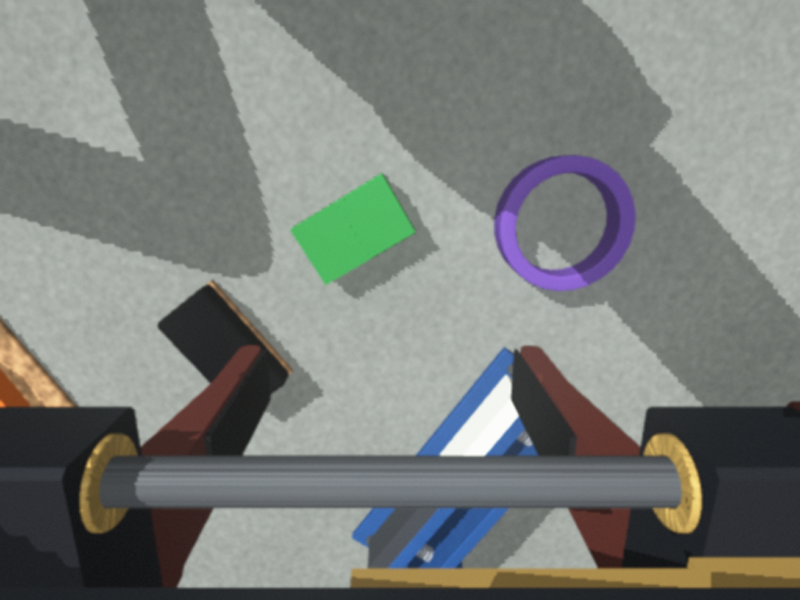

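The view shows the bar's foot front corners at (507,348) and (353,537), the tape roll at (565,223), the sanding block at (225,335) and the green look-alike at (353,230).

Run:
```python
from h import *
np.set_printoptions(precision=4,suppress=True)
d=load('w1');f=.64;T=load('top0')
q=lambda d,u,v,z,s=f:ray(d,(u*s,v*s),z)
a,b=q(d,507,348,.008),q(d,353,537,.008);v=a-b
print('foot',a,b,np.linalg.norm(v),np.degrees(np.arctan2(v[1],v[0])),(a+b)/2)
ax=np.degrees(np.arctan2(v[1],v[0]))-90
c=(a+b)/2;e=np.array([np.cos(np.radians(ax)),np.sin(np.radians(ax))]);print('x ang',ax,'pad origin',c[:2]+.01*e)
ey=np.array([-e[1],e[0]]);o=c[:2]+.01*e
for n,p in [('tape',q(d,565,223,.025)),('sandA',q(d,160,325,.028)),('sandB',q(d,275,395,.028)),('sandC',q(d,210,283,.028)),('sandD',q(d,290,373,.0)),('green',q(d,353,230,.02)),('greenc',q(d,415,232,.02))]:
    print(n,p,'bar xy',(p[:2]-o)@e,(p[:2]-o)@ey)
```

```text
foot [0.5176 0.1079 0.008 ] [ 0.6398 -0.0859  0.008 ] 0.22903982092380495 122.22708541135236 [0.5787 0.011  0.008 ]
x ang 32.22708541135236 pad origin [0.5871 0.0163]
tape [0.4335 0.1779 0.025 ] bar xy -0.04377875832250805 0.21861292607368693
sandA [ 0.3862 -0.1336  0.028 ] bar xy -0.2499233879371634 -0.019724157718462254
sandB [ 0.474  -0.0787  0.028 ] bar xy -0.1464107510216101 -0.020004789155119274
sandC [ 0.3719 -0.0821  0.028 ] bar xy -0.23459465015180442 0.031561896629312206
sandD [ 0.4707 -0.0698  0.    ] bar xy -0.14443182298519147 -0.010811651572369886
green [0.3782 0.0322 0.02  ] bar xy -0.16830232488190888 0.12487640879283878
greenc [0.3976 0.0742 0.02  ] bar xy -0.129483749515038 0.15006925231921808
```

Request:
step_arm:
  xyz:
    - [-0.025,-0.032,0]
    - [-0.025,-0.032,0]
    - [-0.025,-0.032,0]
    - [-0.025,-0.032,0]
    - [-0.025,-0.032,0]
    - [-0.025,-0.032,0]
    - [-0.025,-0.032,0]
    - [-0.025,-0.032,0]
    - [-0.025,-0.032,0]
    - [0,0,0]
    - [0,0,0]
    - [0,0,0]
    - [0,0,0]
    - [0,0,0]
    - [0,0,0]
    - [0,0,0]
    - [0,0,0]
    - [0,0,0]
    - [0,0,0]
    - [0,0,0]
  turn:
    - [0,0,0]
    - [0,0,0]
    - [0,0,0]
    - [0,0,0]
    - [0,0,0]
    - [0,0,0]
    - [0,0,0]
    - [0,0,0]
    - [0,0,0]
    - [0,0,7.1]
    - [0,0,7.1]
    - [0,0,7.1]
    - [0,0,7.1]
    - [0,0,7.1]
    - [0,0,7.1]
    - [0,0,7.1]
    - [0,0,7.1]
    - [0,0,7.1]
    - [0,0,7.1]
    - [0,0,7.1]
  grip: [1,1,1,1,1,1,1,1,1,1,1,1,1,1,1,1,1,1,1,1]

```text
t: 3.37
position: [0.508, -0.3013, 0.222]
eef_rot: [-2.425, -1.995, -0.001]
ft_force: [0.8, -0.0, 0.5]
finger_gap: 0.0877
gripper_force: 0.0
```

Request:
step_arm:
  xyz:
    - [0,0,0]
    - [0,0,0]
  turn:
    - [0,0,1]
    - [0,0,0]
  grip: [1,1]

```text
t: 3.53
position: [0.5077, -0.3018, 0.222]
eef_rot: [-2.435, -1.983, 0.001]
ft_force: [0.6, -0.3, -0.6]
finger_gap: 0.0876
gripper_force: 0.0
```

Run:
```python
from h import *
np.set_printoptions(precision=4,suppress=True)
d=snap('wrist','w2');s=d['state'];print(s['position'],s['eef_rot'],s['q'],s['t'])
cv2.imwrite('pics/w2b.png',cv2.resize(d['image'][:,:,::-1],(800,600),interpolation=cv2.INTER_CUBIC))
M=Rn.from_rotvec(s['eef_rot']).as_matrix();print(np.degrees(np.arctan2(M[1,0],M[0,0])),M[:,2])
h=cv2.cvtColor(d['image'],cv2.COLOR_RGB2HSV)
for n,m in (('red',((h[...,0]<6)|(h[...,0]>174))&(h[...,1]>190)&(h[...,2]>60)),('lil',(h[...,0]>118)&(h[...,0]<145)&(h[...,1]>40)&(h[...,2]>150))):
    k,l,st,ce=cv2.connectedComponentsWithStats(m.astype(np.uint8))
    for i in range(1,k):
        if st[i,4]>200:
            c=np.argwhere(l==i)[:,::-1].astype(np.float32);r=cv2.minAreaRect(c);print(n,st[i],ce[i],r,cv2.boxPoints(r).tolist());P=np.array([ray(d,p,.026) for p in cv2.boxPoints(r)]);print(P,ray(d,ce[i],.026))
```

```text
[ 0.5077 -0.3018  0.222 ] [-2.435  -1.9832  0.0006] [-0.2238  0.4877  0.964   1.7268 -0.4333  1.1591  0.6607] 3.5333
78.32115325853141 [-0.001   0.0006 -1.    ]
red [ 230  134   43   34 1340] [250.7306 150.5463] ((250.5932159423828, 150.70310974121094), (42.010005950927734, 32.681854248046875), 1.9091522693634033) [[229.05548095703125, 166.33518981933594], [230.14425659179688, 133.6714630126953], [272.1309509277344, 135.07102966308594], [271.04217529296875, 167.73475646972656]]
[[ 0.4845 -0.2949  0.026 ]
 [ 0.494  -0.2584  0.026 ]
 [ 0.5402 -0.2695  0.026 ]
 [ 0.5321 -0.3063  0.026 ]] [ 0.5129 -0.2819  0.026 ]
lil [ 229  169   43   34 1340] [249.5769 185.3127] ((249.63253784179688, 185.3609161376953), (42.06854248046875, 32.32966232299805), 1.6365772485733032) [[228.14517211914062, 200.9184112548828], [229.06851196289062, 168.60194396972656], [271.1199035644531, 169.8034210205078], [270.1965637207031, 202.11988830566406]]
[[ 0.4742 -0.3358  0.026 ]
 [ 0.484  -0.2975  0.026 ]
 [ 0.5317 -0.3088  0.026 ]
 [ 0.5234 -0.3475  0.026 ]] [ 0.5033 -0.322   0.026 ]
lil [139 204  48  33 786] [164.9796 219.1272] ((162.6514129638672, 223.50460815429688), (30.650442123413086, 40.994964599609375), 73.3007583618164) [[138.61471557617188, 214.7156219482422], [177.88076782226562, 202.93580627441406], [186.6881103515625, 232.29359436035156], [147.42205810546875, 244.0734100341797]]
[[ 0.3636 -0.3311  0.026 ]
 [ 0.4144 -0.3262  0.026 ]
 [ 0.415  -0.3653  0.026 ]
 [ 0.3629 -0.3708  0.026 ]] [ 0.3935 -0.3431  0.026 ]
```

View pics/w2b.png

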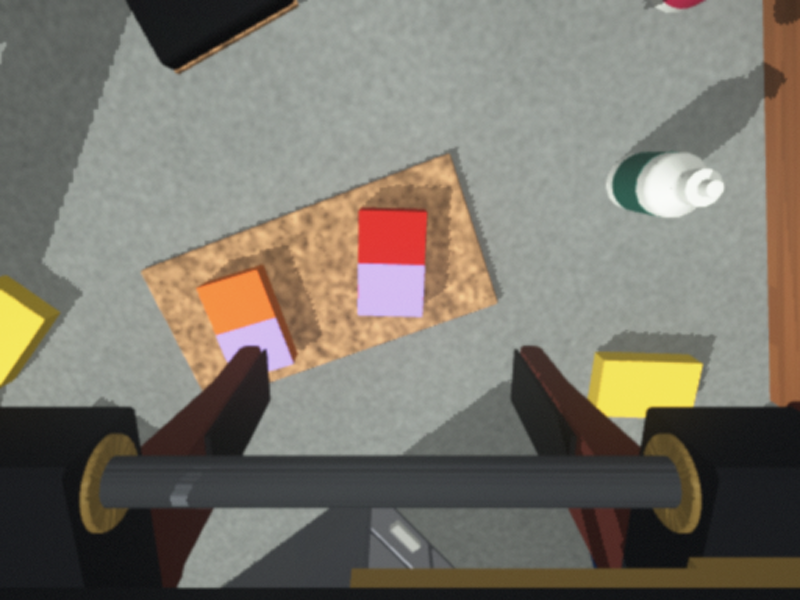

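The red block lies centred under the TCP, with its bare end at (393,210) and its lilac end at (391,315). Amber is clear on the left at (250,315). Next is a two-view height check.

Run:
```python
from h import *
T=load('top0');W=load('w2')
print(tri([(T,(341.5,186.2)),(W,(250.1,168))]), tri([(T,(334.02,184.04)),(W,(250.7,150.5))]))
for z in(0,.1): print('green bottle',ray(T,(336,120),z))
```

```text
[ 0.50707455 -0.30658685  0.00939425] [ 0.5123936  -0.28381915  0.01559924]
green bottle [ 0.71259149 -0.29483709  0.        ]
green bottle [ 0.68199856 -0.27211233  0.1       ]
```

Request:
step_arm:
  xyz:
    - [0,0,0.02]
    - [0,0,0.03]
    - [0,0,0.03]
    - [0,0,0.03]
    - [0,0,0.03]
    - [0,0,0.02]
    - [0,0,0.01]
    - [0,0,0]
  turn:
    - [0,0,1.2]
    - [0,0,0]
    - [0,0,0]
    - [0,0,0]
    - [0,0,0]
    - [0,0,0]
    - [0,0,0]
    - [0,0,0]
  grip: [1,1,1,1,1,1,1,1]

```text
t: 4.25
position: [0.506, -0.3026, 0.0506]
eef_rot: [-2.456, -1.953, 0.002]
ft_force: [-0.3, 0.3, 0.7]
finger_gap: 0.0881
gripper_force: 0.0
```

Run:
```python
from h import *
W=load('w2');d=snap('wrist','w3');cs=[]
h=cv2.cvtColor(d['image'],cv2.COLOR_RGB2HSV)
def cen(d):
    h=cv2.cvtColor(d['image'],cv2.COLOR_RGB2HSV);o=[]
    for m in (((h[...,0]<6)|(h[...,0]>174))&(h[...,1]>190)&(h[...,2]>120),(h[...,0]>118)&(h[...,0]<145)&(h[...,1]>40)&(h[...,2]>150)):
        k,l,st,ce=cv2.connectedComponentsWithStats(m.astype(np.uint8))
        i=min((i for i in range(1,k) if st[i,4]>500),key=lambda i:abs(ce[i][0]-250));o.append(ce[i]);print(st[i],ce[i],ray(d,ce[i],.026))
    return o
a,b=cen(W),cen(d)
for i in(0,1): print(tri([(W,a[i]),(d,b[i])]))
```

```text
[ 230  134   43   34 1340] [250.73059701 150.54626866] [ 0.51293303 -0.28187689  0.026     ]
[ 229  169   43   34 1340] [249.57686567 185.31268657] [ 0.50332322 -0.32203551  0.026     ]
[ 214  157   80   64 4549] [255.15893603 186.53967905] [ 0.51464642 -0.27986017  0.026     ]
[ 215  223   77   56 4146] [252.75036179 249.78002894] [ 0.50371423 -0.3213066   0.026     ]
[ 0.51309685 -0.28475921  0.00717421]
[ 0.50324778 -0.32294442  0.02259702]
```

Request:
step_arm:
  xyz:
    - [0.002,0.002,0.01]
    - [0,0,0.015]
    - [0,0,0.01]
    - [0,0,0.005]
    - [0,0,0]
    - [0,0,0]
    - [0,0,0]
    - [0,0,0]
    - [0,0,0]
    - [0,0,0]
    - [0,0,0]
    - [0,0,0]
  turn:
    - [0,0,0.5]
    - [0,0,0]
    - [0,0,0]
    - [0,0,0]
    - [0,0,0]
    - [0,0,0]
    - [0,0,0]
    - [0,0,0]
    - [0,0,0]
    - [0,0,0]
    - [0,0,0]
    - [0,0,0]
  grip: [1,1,1,1,1,-1,-1,-1,-1,-1,-1,-1]
  newtons: 40

```text
t: 5.3
position: [0.5094, -0.3022, 0.0129]
eef_rot: [2.47, 1.942, 0.0]
ft_force: [-0.0, 0.1, 1.3]
finger_gap: 0.0498
gripper_force: 40.0
```

Request:
step_arm:
  xyz:
    - [0,0,-0.02]
    - [0,0,-0.035]
    - [0,0,-0.035]
    - [0,0,-0.035]
    - [0.015,0,-0.015]
    - [0.0345,0,0]
    - [0.0345,0,0]
    - [0.0345,0,0]
    - [0.0345,0,0]
    - [0.0345,0,0]
    - [0.0345,0,0]
    - [0.021,0,0]
    - [0,0,0]
    - [0,0,0]
    - [0,0,0]
    - [0,0,0]
    - [0,0,0]
    - [0,0,0]
    - [0,0,0]
    - [0,0,0]
  turn:
    - [0,0,0]
    - [0,0,0]
    - [0,0,0]
    - [0,0,0]
    - [0,0,0]
    - [0,0,0]
    - [0,0,0]
    - [0,0,0]
    - [0,0,0]
    - [0,0,0]
    - [0,0,0]
    - [0,0,3.1]
    - [0,0,6]
    - [0,0,7]
    - [0,0,7]
    - [0,0,7]
    - [0,0,7]
    - [0,0,7]
    - [0,0,0]
    - [0,0,0]
  grip: [-1,-1,-1,-1,-1,-1,-1,-1,-1,-1,-1,-1,-1,-1,-1,-1,-1,-1,-1,-1]

```text
t: 6.97
position: [0.5664, -0.066, 0.1524]
eef_rot: [3.016, 0.878, -0.001]
ft_force: [-0.4, -0.8, -0.3]
finger_gap: 0.0501
gripper_force: 40.0
```

```bash
cat > rel.py <<'E'
from h import *
np.set_printoptions(precision=4,suppress=True)
A=np.radians(32.2);O=np.array([.5868,.0155]);e=np.array([np.cos(A),np.sin(A)]);ey=np.array([-e[1],e[0]])
def rel(s=None):
    s=s or robot.get_state();M=Rn.from_rotvec(s['eef_rot']).as_matrix();p=s['position']
    print('bar x,y',(p[:2]-O)@e,(p[:2]-O)@ey,'z',p[2],'toolx',np.degrees(np.arctan2(M[1,0],M[0,0])),'tz',M[:,2],'q',s['q'],'F',s['ft_force'],'t',s['t'],'gap',s['finger_gap'])
E
python3 - <<'E'
from rel import *
rel();d=snap('wrist','w4');t=snap('top','t4');s=snap('scene','s4')
C=np.zeros((600,800,3),np.uint8);C[:384,:512]=d['image'][:,:,::-1]
C[:384,512:]=cv2.resize(s['image'][170:290,230:320],(288,384),interpolation=cv2.INTER_CUBIC)[:,:,::-1]
C[390:600,:300]=cv2.resize(t['image'][110:190,190:305],(300,210),interpolation=cv2.INTER_CUBIC)[:,:,::-1]
cv2.imwrite('pics/c4.png',C)
E
```

```text
bar x,y -0.06065431222796794 -0.058073470069917414 z 0.1523507713076641 toolx 32.468956165585084 tz [-0.0007 -0.0007 -1.    ] q [-0.7443  0.6422  1.145   1.8582 -0.6624  1.0881 -0.3453] F [-0.3731 -0.8234 -0.304 ] t 6.9667 gap 0.05007611007268779
```

View pics/c4.png

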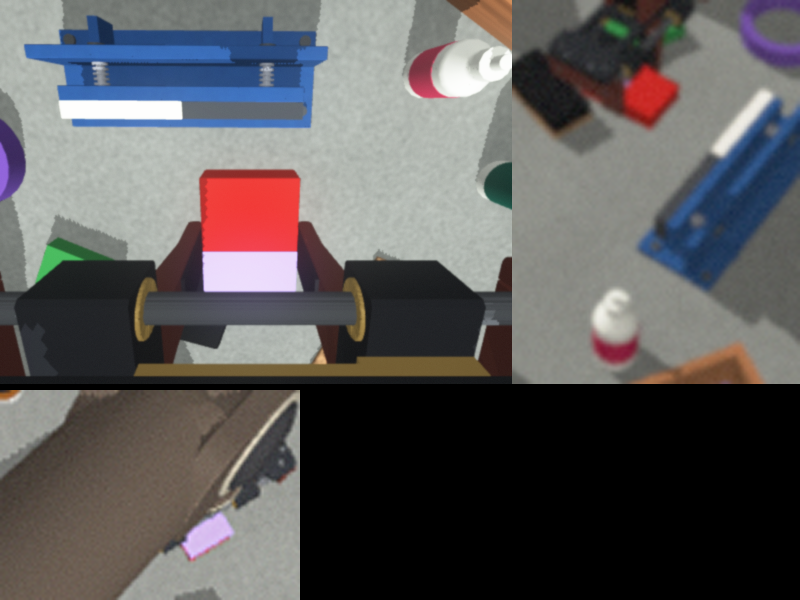

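The block is held straight with its bare end forward at (250,180) in the wrist view. The bar's foot front edge runs (73,127)–(310,127), and the pads' front top edge runs (60,118)–(305,122) with the seam at (182,120).

Run:
```python
from rel import *
d=load('w4')
for n,z,a,b in (('foot',.008,(73,127),(310,127)),('pad',.049,(60,118.5),(305,121.5))):
    a,b=ray(d,a,z),ray(d,b,z);v=a-b;c=(a+b)/2;print(n,a,b,np.linalg.norm(v),np.degrees(np.arctan2(v[1],v[0]))-90,c,'bar',(c[:2]-O)@e,(c[:2]-O)@ey)
c=ray(d,(182.5,120),.049);print('seam bar',(c[:2]-O)@e,(c[:2]-O)@ey)
z=.1523+.0131
for p in [(202,178),(299,178)]:
    c=ray(d,p,z);print('block bare top edge',(c[:2]-O)@e,(c[:2]-O)@ey)
```

```text
foot [0.5183 0.1042 0.008 ] [ 0.6408 -0.088   0.008 ] 0.2278663662310829 32.51945501362819 [0.5795 0.0081 0.008 ] bar -0.010081283164397952 -0.0024032153244189255
pad [0.5338 0.0986 0.049 ] [ 0.6407 -0.0736  0.049 ] 0.20260180090775867 31.83415860598386 [0.5873 0.0125 0.049 ] bar -0.0012133617009315264 -0.0027792324271801116
seam bar -0.001212400489550769 -0.002628695588579639
block bare top edge -0.022170314151542834 -0.034945996503802555
block bare top edge -0.021910495603073274 -0.08227279211091035
```

Request:
step_arm:
  xyz:
    - [0,0,0.02]
    - [0,0,0.03]
    - [0,0,0.03]
    - [0,0,0.025]
    - [0,0,0.012]
    - [0,0,0.005]
    - [0,0,0]
    - [0.006,0,0]
    - [0.006,0,0]
    - [0.004,0,0]
    - [0.003,0,0]
    - [0.003,0,0]
    - [0.002,0,0]
    - [0.002,0,0]
    - [0,0,0]
    - [0,0,0]
  turn:
    - [0,0,0]
    - [0,0,0]
    - [0,0,0]
    - [0,0,0]
    - [0,0,0]
    - [0,0,0]
    - [0,0,0]
    - [0,0,0]
    - [0,0,0]
    - [0,0,0]
    - [0,0,0]
    - [0,0,0]
    - [0,0,0]
    - [0,0,0]
    - [0,0,0]
    - [0,0,0]
  grip: [-1,-1,-1,-1,-1,-1,-1,-1,-1,-1,-1,-1,-1,-1,-1,-1]

```text
t: 8.45
position: [0.5881, -0.0525, 0.0306]
eef_rot: [-3.018, -0.872, 0.001]
ft_force: [-2.6, -1.4, 0.3]
finger_gap: 0.0498
gripper_force: 40.0
```

```bash
python3 -c "
from rel import *
rel()"
```

```text
bar x,y -0.035119691789651616 -0.058225996591879325 z 0.030584414708367206 toolx 32.228553183430456 tz [-0.0008 -0.0002 -1.    ] q [-0.6388  0.8054  0.9639  1.8901 -0.8413  0.9177 -0.2653] F [-2.5635 -1.387   0.2858] t 8.45 gap 0.04978547388218733
```

Request:
step_arm:
  xyz:
    - [0.002,0,0]
    - [0,0,0]
    - [0,-0.003,0]
    - [0,-0.005,0]
    - [0,-0.005,0]
    - [0,-0.005,0]
    - [0,-0.005,0]
    - [0,-0.005,0]
    - [0,-0.005,0]
    - [0,-0.005,0]
    - [0,-0.005,0]
    - [0,-0.005,0]
    - [0,-0.005,0]
    - [0,-0.005,0]
    - [0,-0.005,0]
    - [0,-0.005,0]
    - [0,-0.005,0]
    - [0,-0.005,0]
    - [0,-0.005,0]
    - [0,-0.005,0]
  turn:
    - [0,0,0]
    - [0,0,0]
    - [0,0,0]
    - [0,0,0]
    - [0,0,0]
    - [0,0,0]
    - [0,0,0]
    - [0,0,0]
    - [0,0,0]
    - [0,0,0]
    - [0,0,0]
    - [0,0,0]
    - [0,0,0]
    - [0,0,0]
    - [0,0,0]
    - [0,0,0]
    - [0,0,0]
    - [0,0,0]
    - [0,0,0]
    - [0,0,0]
  grip: [-1,-1,-1,-1,-1,-1,-1,-1,-1,-1,-1,-1,-1,-1,-1,-1,-1,-1,-1,-1]

```text
t: 10.12
position: [0.5432, 0.0225, 0.0306]
eef_rot: [3.017, 0.87, 0.0]
ft_force: [-2.3, -4.1, -1.3]
finger_gap: 0.0496
gripper_force: 40.0
```

```bash
python3 -c "
from rel import *
rel();s=robot.get_state();print(s['ft_force'][:2]@e,s['ft_force'][:2]@ey)"
```

```text
bar x,y -0.0332006842017473 0.029158181125631514 z 0.030638460204223904 toolx 32.183435529500706 tz [ 0.0005 -0.0015 -1.    ] q [-0.822   0.7543  0.9893  2.0082 -0.8507  0.8627 -0.3566] F [-2.3141 -4.0665 -1.261 ] t 10.1167 gap 0.04961818017869922
-4.125125311863217 -2.2079564744983413
```

Request:
step_arm:
  xyz:
    - [0,-0.005,0]
    - [0,-0.005,0]
    - [0,-0.005,0]
    - [0,-0.005,0]
    - [0,-0.005,0]
    - [0,-0.005,0]
    - [0,-0.004,0]
    - [0,0,0]
    - [0,0,0]
    - [-0.01,0,0]
    - [-0.02,0,0]
    - [-0.01,0,0]
    - [0,0,-0.02]
    - [0,0,-0.03]
    - [0,0,-0.03]
    - [0,0,-0.03]
    - [0,0,-0.01]
    - [0,0,0]
  turn:
    - [0,0,0]
    - [0,0,0]
    - [0,0,0]
    - [0,0,0]
    - [0,0,0]
    - [0,0,0]
    - [0,0,0]
    - [0,0,0]
    - [0,0,0]
    - [0,0,0]
    - [0,0,0]
    - [0,0,0]
    - [0,0,0]
    - [0,0,0]
    - [0,0,0]
    - [0,0,0]
    - [0,0,0]
    - [0,0,0]
  grip: [-1,-1,-1,-1,-1,-1,-1,-1,-1,-1,-1,-1,-1,-1,-1,-1,-1,-1]

```text
t: 11.62
position: [0.493, 0.0311, 0.1526]
eef_rot: [-3.017, -0.873, -0.008]
ft_force: [0.3, 0.6, -0.7]
finger_gap: 0.0495
gripper_force: 40.0
```

```bash
python3 -c "
from rel import *
rel();d=snap('wrist','w5');z=robot.get_state()['position'][2]+.0131
h=cv2.cvtColor(d['image'],cv2.COLOR_RGB2HSV);m=(((h[...,0]<6)|(h[...,0]>174))&(h[...,1]>190)&(h[...,2]>210)).astype(np.uint8)
k,l,st,ce=cv2.connectedComponentsWithStats(m);i=1+st[1:,4].argmax();print(st[i],cv2.minAreaRect(np.argwhere(l==i)[:,::-1].astype(np.float32)));c=ray(d,(ce[i][0],st[i][1]),z);print((c[:2]-O)@e,(c[:2]-O)@ey)"
```

```text
bar x,y -0.07105784369449628 0.06321797889378014 z 0.1526094133621591 toolx 32.283850495115914 tz [ 0.0045  0.0023 -1.    ] q [-1.0803  0.5407  1.2625  2.0417 -0.6206  1.0115 -0.5123] F [ 0.2561  0.587  -0.6868] t 11.6167 gap 0.049490562273027686
[ 203  179   95   56 3147] ((247.0586700439453, 199.74172973632812), (50.97712707519531, 99.49353790283203), 79.0888671875)
-0.03346467109403476 0.06357862006821961
```

```bash
python3 -c "
from rel import *
C=np.zeros((220,800,3),np.uint8)
for j,n in enumerate(('w4','w5')):
    d=load(n);C[:,400*j:400*j+400]=cv2.resize(d['image'][160:270,150:350],None,fx=2,fy=2)[:,:,::-1]
    h=cv2.cvtColor(d['image'],cv2.COLOR_RGB2HSV);m=(((h[...,0]<6)|(h[...,0]>174))&(h[...,1]>190)&(h[...,2]>210))
    m[:, :195]=0;m[:,310:]=0
    cols=range(208,294,4);top=[np.argmax(m[:,c]) for c in cols];bot=[len(m)-1-np.argmax(m[::-1,c]) for c in cols];print(n,np.degrees(np.arctan(np.polyfit(cols,top,1)[0])),np.degrees(np.arctan(np.polyfit(cols,bot,1)[0])),top[0],top[-1],bot[0],bot[-1])
cv2.imwrite('pics/c5.png',C)"
```

```text
w4 -0.33969431731262245 -1.091755233254314 181 179 225 221
w5 2.9898634201280223 0.11323261841871492 183 190 221 218
```

View pics/c5.png

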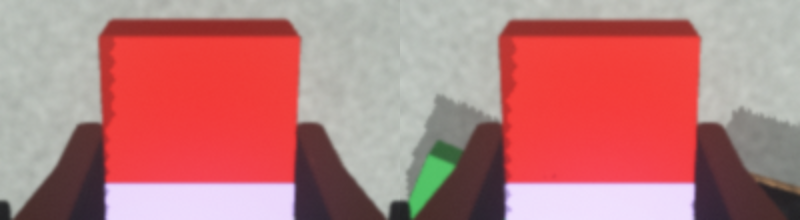

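Request:
step_arm:
  xyz:
    - [0,0,0]
    - [0,0,0]
    - [0,0,0]
    - [0,0,0]
    - [0,0,0]
    - [0,0,0]
    - [0,0,0]
    - [0,0,0]
    - [0,0,0]
    - [0,0,0]
    - [0,0,0]
    - [0,0,0]
    - [0,0,0]
    - [0,0,0]
  turn:
    - [0,0,-6.9]
    - [0,0,-6.9]
    - [0,0,-6.9]
    - [0,0,-6.9]
    - [0,0,-6.9]
    - [0,0,-6.9]
    - [0,0,-6.9]
    - [0,0,-6.9]
    - [0,0,-6.9]
    - [0,0,-6.9]
    - [0,0,-6.9]
    - [0,0,-6.9]
    - [0,0,-6.9]
    - [0,0,0]
  grip: [-1,-1,-1,-1,-1,-1,-1,-1,-1,-1,-1,-1,-1,-1]

```text
t: 12.83
position: [0.4903, 0.0311, 0.1492]
eef_rot: [-1.515, -2.75, 0.001]
ft_force: [0.2, 0.3, -0.8]
finger_gap: 0.0499
gripper_force: 40.0
```

```bash
python3 -c "
from rel import *
rel()"
```

```text
bar x,y -0.07332378774563206 0.06457980793594413 z 0.14919101110448077 toolx 122.27547598536373 tz [-0.002   0.0006 -1.    ] q [-0.8257  0.3427  0.8277  2.0354 -0.3229  0.8974  0.7417] F [ 0.1599  0.2631 -0.7736] t 12.8333 gap 0.04990020544508818
```

Request:
step_arm:
  xyz:
    - [0,0,0]
    - [0,0,0]
    - [0,0,0]
    - [0,0,0]
    - [0,0,0]
    - [0,0,0]
    - [0,0,0]
    - [0,0,0]
    - [0,0,0]
    - [0,0,0]
    - [0,0,0]
    - [0,0,0]
    - [0,0,0]
    - [0,0,0]
  turn:
    - [0,0,-6.9]
    - [0,0,-6.9]
    - [0,0,-6.9]
    - [0,0,-6.9]
    - [0,0,-6.9]
    - [0,0,-6.9]
    - [0,0,-6.9]
    - [0,0,-6.9]
    - [0,0,-6.9]
    - [0,0,-6.9]
    - [0,0,-6.9]
    - [0,0,-6.9]
    - [0,0,-6.9]
    - [0,0,0]
  grip: [-1,-1,-1,-1,-1,-1,-1,-1,-1,-1,-1,-1,-1,-1]

```text
t: 14.0
position: [0.4906, 0.031, 0.1494]
eef_rot: [0.859, -3.02, -0.002]
ft_force: [0.9, -0.2, -0.6]
finger_gap: 0.0502
gripper_force: 40.0
```

```bash
python3 -c "
from rel import *
rel()"
```

```text
bar x,y -0.07316628369860695 0.06438646422749723 z 0.14943913893544467 toolx -148.24453871594054 tz [-0.002   0.0005 -1.    ] q [-0.5498  0.283   0.4688  2.02   -0.1658  0.8765  2.1348] F [ 0.9192 -0.1934 -0.5569] t 14.0 gap 0.05016742316833691
```

Request:
step_arm:
  xyz:
    - [0,-0.01,0]
    - [0,-0.02,0]
    - [0,-0.02,0]
    - [0,-0.02,0]
    - [0,-0.02,0]
    - [0,-0.02,0]
    - [0,-0.012,0]
    - [0,0,0]
  turn:
    - [0,0,0]
    - [0,0,0]
    - [0,0,0]
    - [0,0,0]
    - [0,0,0]
    - [0,0,0]
    - [0,0,0]
    - [0,0,0]
  grip: [-1,-1,-1,-1,-1,-1,-1,-1]

```text
t: 14.67
position: [0.5561, -0.0762, 0.1502]
eef_rot: [0.846, -3.025, 0.002]
ft_force: [0.3, -0.3, -0.6]
finger_gap: 0.0497
gripper_force: 40.0
```

```bash
python3 -c "
from rel import *
rel()"
```

```text
bar x,y -0.07478803589671867 -0.06123044078074215 z 0.15020382923261233 toolx -148.75658848341033 tz [ 0.0001 -0.0016 -1.    ] q [-0.3301  0.4039  0.4942  1.8605 -0.232   0.934   2.3855] F [ 0.3484 -0.3311 -0.6443] t 14.6667 gap 0.049705821271742966
```

Request:
step_arm:
  xyz:
    - [0,0,0.02]
    - [0,0.002,0.03]
    - [0,0,0.03]
    - [0,0,0.025]
    - [0,0,0.01]
    - [0,0,0.005]
    - [-0.006,0,0]
    - [-0.008,0,0]
    - [-0.006,0,0]
    - [-0.005,0,0]
    - [-0.004,0,0]
    - [-0.003,0,0]
    - [-0.002,0,0]
    - [-0.002,0,0]
    - [-0.001,0,0]
    - [0,0,0]
    - [0,0,0]
  turn:
    - [0,0,-0.5]
    - [0,0,-0.4]
    - [0,0,0]
    - [0,0,0]
    - [0,0,0]
    - [0,0,0]
    - [0,0,0]
    - [0,0,0]
    - [0,0,0]
    - [0,0,0]
    - [0,0,0]
    - [0,0,0]
    - [0,0,0]
    - [0,0,0]
    - [0,0,0]
    - [0,0,0]
    - [0,0,0]
  grip: [-1,-1,-1,-1,-1,-1,-1,-1,-1,-1,-1,-1,-1,-1,-1,-1,-1]

```text
t: 16.08
position: [0.585, -0.0518, 0.0305]
eef_rot: [0.879, -3.015, -0.0]
ft_force: [-2.8, -0.9, -0.5]
finger_gap: 0.0497
gripper_force: 40.0
```

```bash
python3 -c "
from rel import *
rel();s=robot.get_state();print(s['ft_force'][:2]@e,s['ft_force'][:2]@ey)"
```

```text
bar x,y -0.03741776693004471 -0.05601406027149819 z 0.03053137826906585 toolx -147.47899572722747 tz [-0.0008 -0.0001 -1.    ] q [-0.2902  0.6051  0.4058  1.8762 -0.3433  0.7299  2.4483] F [-2.7796 -0.9468 -0.5465] t 16.0833 gap 0.049725014420130005
-2.8566515698737236 0.6799979695227955
```

Request:
step_arm:
  xyz:
    - [-0.002,0,0]
    - [0,0,0]
    - [0,0.003,0]
    - [0,0.005,0]
    - [0,0.005,0]
    - [0,0.005,0]
    - [0,0.005,0]
    - [0,0.005,0]
    - [0,0.005,0]
    - [0,0.005,0]
    - [0,0.005,0]
    - [0,0.005,0]
    - [0,0.005,0]
    - [0,0.005,0]
    - [0,0.005,0]
    - [0,0.005,0]
    - [0,0.005,0]
    - [0,0.005,0]
    - [0,0.005,0]
    - [0,0.005,0]
  turn:
    - [0,0,0]
    - [0,0,0]
    - [0,0,0]
    - [0,0,0]
    - [0,0,0]
    - [0,0,0]
    - [0,0,0]
    - [0,0,0]
    - [0,0,0]
    - [0,0,0]
    - [0,0,0]
    - [0,0,0]
    - [0,0,0]
    - [0,0,0]
    - [0,0,0]
    - [0,0,0]
    - [0,0,0]
    - [0,0,0]
    - [0,0,0]
    - [0,0,0]
  grip: [-1,-1,-1,-1,-1,-1,-1,-1,-1,-1,-1,-1,-1,-1,-1,-1,-1,-1,-1,-1]

```text
t: 17.75
position: [0.5395, 0.0242, 0.0306]
eef_rot: [0.88, -3.016, -0.0]
ft_force: [-1.7, -4.2, -1.2]
finger_gap: 0.0496
gripper_force: 40.0
```

```bash
python3 -c "
from rel import *
rel();s=robot.get_state();print(s['ft_force'][:2]@e,s['ft_force'][:2]@ey)"
```

```text
bar x,y -0.035344653775175934 0.03255810996560356 z 0.030626320016802704 toolx -147.44996701054666 tz [-0.0001  0.0001 -1.    ] q [-0.4468  0.5438  0.4104  1.9941 -0.3391  0.6697  2.3183] F [-1.6996 -4.1973 -1.1525] t 17.75 gap 0.04961197073427109
-3.6748804024450346 -2.6460490381768755
```

Request:
step_arm:
  xyz:
    - [0,0.005,0]
    - [0,0.005,0]
    - [0,0.005,0]
    - [0,0.005,0]
    - [0,0.005,0]
    - [0,0.005,0]
    - [0,0.003,0]
    - [0,0,0]
    - [0,0,0]
    - [0.01,0,0]
    - [0.02,0,0]
    - [0.01,0,0]
    - [0,0,-0.02]
    - [0,0,-0.03]
    - [0,0,-0.03]
    - [0,0,-0.03]
    - [0,0,-0.006]
    - [0,0,0]
  turn:
    - [0,0,0]
    - [0,0,0]
    - [0,0,0]
    - [0,0,0]
    - [0,0,0]
    - [0,0,0]
    - [0,0,0]
    - [0,0,0]
    - [0,0,0]
    - [0,0,0]
    - [0,0,0]
    - [0,0,0]
    - [0,0,0]
    - [0,0,0]
    - [0,0,0]
    - [0,0,0]
    - [0,0,0]
    - [0,0,0]
  grip: [-1,-1,-1,-1,-1,-1,-1,-1,-1,-1,-1,-1,-1,-1,-1,-1,-1,-1]

```text
t: 19.25
position: [0.4901, 0.0304, 0.1488]
eef_rot: [-0.879, 3.01, 0.001]
ft_force: [-0.1, -0.3, -0.8]
finger_gap: 0.0496
gripper_force: 40.0
```

```bash
python3 -c "
from rel import *
rel();a=load('top0');b=load('scene0')
C=np.zeros((520,800,3),np.uint8)
def put(img,x,y,w,h,s,X,Y):
    c=cv2.resize(img[y:y+h,x:x+w],None,fx=s,fy=s,interpolation=cv2.INTER_CUBIC)[:,:,::-1].copy();
    for k in range(0,w,10): cv2.putText(c,str(x+k),(k*s,8),0,.28,(255,255,0));cv2.line(c,(k*s,8),(k*s,12),(255,255,0))
    for k in range(0,h,10): cv2.putText(c,str(y+k),(0,k*s+4),0,.28,(0,255,255))
    C[Y:Y+c.shape[0],X:X+c.shape[1]]=c
put(a['image'],80,80,66,70,6,0,0);put(b['image'],373,155,66,86,6,404,0)
cv2.imwrite('pics/sc.png',C)"
```

```text
bar x,y -0.07390424142603147 0.06416659151807456 z 0.14877929398050743 toolx -147.4426075441004 tz [ 0.0054  0.0022 -1.    ] q [-0.5922  0.2835  0.5216  2.0303 -0.1862  0.8669  2.1716] F [-0.1231 -0.303  -0.7859] t 19.25 gap 0.04960210719738966
```

View pics/sc.png

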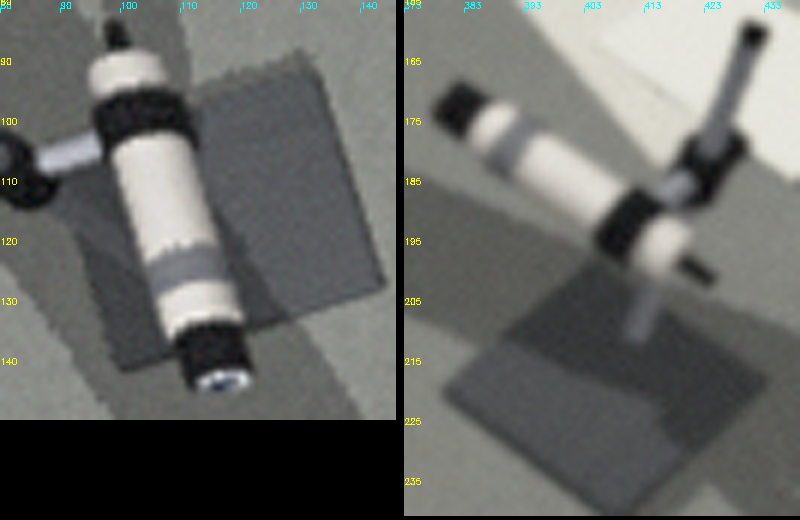

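The lens front centre is at top px (116.5,143) and scene px (380,171). The barrel axis in the top view runs from (101.4,91) to (114,134.4), and the foot edge runs (132,88)–(144,127).

Run:
```python
from rel import *
T=load('top0');S=load('scene0')
L=tri([(T,(116.5,143)),(S,(380,171))]);print('lens tri',L)
l=ray(T,(116.5,143),.150);print('lens .15',l)
for a,b,z in [((116.5,143),(101.4,91),.15),((114,134.4),(101.4,91),.15),((144,127.2),(132,88),.01),((100.3,141.7),(144,127.2),.01)]:
    v=ray(T,b,z)-ray(T,a,z);print(np.linalg.norm(v),np.degrees(np.arctan2(v[1],v[0])))
a=np.radians(19.5);u=np.array([np.cos(a),np.sin(a)]);print('scene reproj of lens',proj(S,l),'far',proj(S,np.r_[l[:2]+.15*u,.15]))
print('focus',l[:2]-.04*u,'tcp',l[:2]-(.04+.0414)*u)
```

```text
lens tri [0.5959 0.3171 0.1478]
lens .15 [0.5953 0.316  0.15  ]
0.14747307129544673 18.58798004338495
0.12334704775990214 18.584858430030543
0.1288726976551976 18.976545693556318
0.13774752170394136 -70.12703056832852
scene reproj of lens [379.6637 170.53  ] far [418.61   197.2326]
focus [0.5576 0.3026] tcp [0.5186 0.2888]
```

Request:
step_arm:
  xyz:
    - [-0.007,0.013,0]
    - [-0.014,0.027,0]
    - [-0.014,0.027,0]
    - [-0.014,0.027,0]
    - [-0.014,0.027,0]
    - [-0.014,0.027,0]
    - [-0.014,0.027,0]
    - [-0.014,0.027,0]
    - [-0.01,0.013,0]
    - [0,0,0]
    - [0,0,0]
    - [0,0,0]
    - [0,0,0]
    - [0,0,0]
  turn:
    - [0,0,0]
    - [0,0,0]
    - [0,0,0]
    - [0,0,0]
    - [0,0,0]
    - [0,0,0]
    - [0,0,0]
    - [0,0,0]
    - [0,0,0]
    - [0,0,4.6]
    - [0,0,4.6]
    - [0,0,4.4]
    - [0,0,0]
    - [0,0,0]
  grip: [-1,-1,-1,-1,-1,-1,-1,-1,-1,-1,-1,-1,-1,-1]

```text
t: 20.42
position: [0.4695, 0.2725, 0.1456]
eef_rot: [0.52, -3.097, 0.002]
ft_force: [-0.1, 0.5, -1.0]
finger_gap: 0.0499
gripper_force: 40.0
```

Run:
```python
from rel import *
s=robot.get_state();M=Rn.from_rotvec(s['eef_rot']).as_matrix();p=s['position']
d=snap('wrist','w6');t=snap('top','t6');c=snap('scene','s6')
tx=np.degrees(np.arctan2(M[1,0],M[0,0]));print(p,tx,M[:,2],s['q'],s['t'])
g=np.array([.5183,.2898,.147])-p;print('tool shift',M.T@g)
C=np.zeros((600,800,3),np.uint8);C[:300,:400]=cv2.resize(d['image'],(400,300))[:,:,::-1]
C[:300,400:]=cv2.resize(t['image'][75:195,60:220],(400,300),interpolation=cv2.INTER_CUBIC)[:,:,::-1]
C[300:,:400]=cv2.resize(c['image'][120:240,320:480],(400,300),interpolation=cv2.INTER_CUBIC)[:,:,::-1]
cv2.imwrite('pics/c6.png',C)
```

```text
[0.4695 0.2725 0.1456] -160.93490301497548 [-0.0008 -0.0011 -1.    ] [-0.9919  0.3778  0.4815  1.907  -0.2176  0.9092  1.4989] 20.4167
tool shift [-0.0518  0.0004 -0.0014]
```

View pics/c6.png

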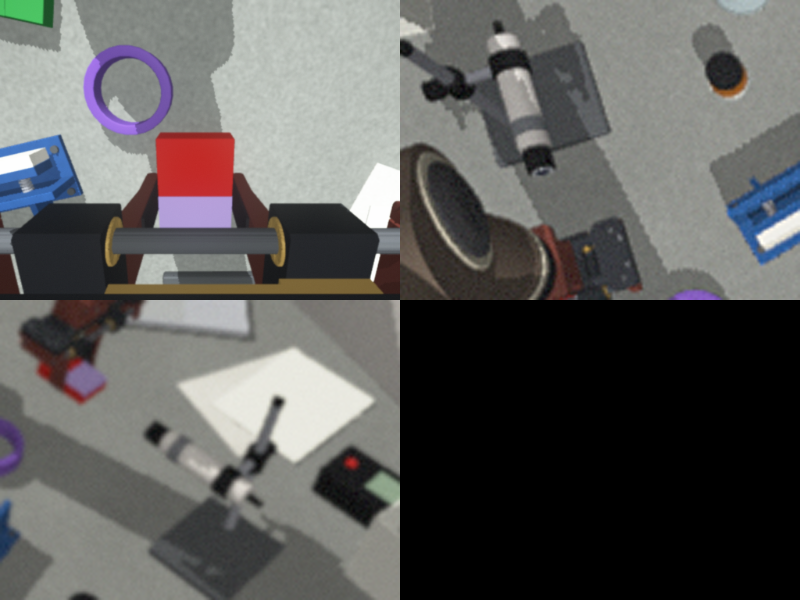

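The block is level with its film end facing the lens. In the scene crop the block is at (75,378) and the lens at (152,433), and the arm is clear of the microscope. I'll advance the last 52 mm.

Request:
step_arm:
  xyz:
    - [-0.005,0,-0.0014]
    - [-0.01,0,0]
    - [-0.012,0,0]
    - [-0.012,0,0]
    - [-0.008,0,0]
    - [-0.004,0,0]
    - [-0.001,0,0]
    - [0,0,0]
    - [0,0,0]
    - [0,0,0]
    - [0,0,0]
    - [0,0,0]
  turn:
    - [0,0,0]
    - [0,0,0]
    - [0,0,0]
    - [0,0,0]
    - [0,0,0]
    - [0,0,0]
    - [0,0,0]
    - [0,0,0]
    - [0,0,0]
    - [0,0,0]
    - [0,0,0]
    - [0,0,0]
  grip: [-1,-1,-1,-1,-1,-1,-1,-1,-1,-1,-1,-1]

```text
t: 21.57
position: [0.5185, 0.2901, 0.1482]
eef_rot: [0.518, -3.099, -0.0]
ft_force: [-0.4, 0.3, -1.2]
finger_gap: 0.0496
gripper_force: 40.0
```

Run:
```python
from rel import *
s=robot.get_state();M=Rn.from_rotvec(s['eef_rot']).as_matrix();p=s['position']
c=snap('scene','s7');t=snap('top','t7')
tx=np.degrees(np.arctan2(M[1,0],M[0,0]));print(p,tx,M[:,2],abs(s['joint_velocities']).max(),s['t'],s['gripper_force'],s['finger_gap'])
F=p-M[:,0]*.0414-M[:,2]*.0031;G=np.array([.5577,.3033,.15]);print('film',F,'err',F-G)
print('film in s7 px',proj(c,F),'focus',proj(c,G),'lens',proj(c,[.595,.3165,.15]))
C=np.zeros((600,800,3),np.uint8);C[:,:400]=cv2.resize(c['image'][140:215,345:395],(400,600),interpolation=cv2.INTER_CUBIC)[:,:,::-1]
C[:,400:]=cv2.resize(t['image'][105:180,90:140],(400,600),interpolation=cv2.INTER_CUBIC)[:,:,::-1]
cv2.imwrite('pics/c7.png',C)
```

```text
[0.5185 0.2901 0.1482] -161.03666861519233 [-0.      0.0002 -1.    ] 0.001526642313272223 21.5667 39.999815225601196 0.04959668768892961
film [0.5577 0.3035 0.1513] err [0.     0.0002 0.0013]
film in s7 px [370.2449 163.5237] focus [370.1114 163.8147] lens [379.7417 170.4176]
```

View pics/c7.png

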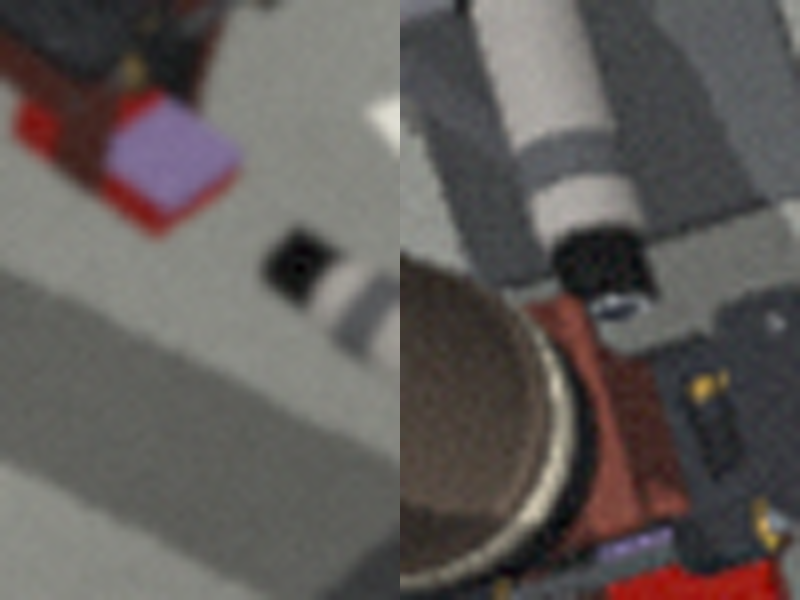

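The film face is at crop (200,195), facing the lens front at (285,250), which matches the predicted focus pixel. The arm is still and the grip is 40 N.

```bash
python3 -c "
from station import robot
print(robot.hand_in())"
```

```text
the job is handed in; nothing more can be done
None
```

I drew both ends of the red block along the bar from grey to white at about 3–4 N, then handed in at 21.6 s with the film end held still, level and square to the lens, about 1 mm from my measured focus; the station returned no verdict.

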